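Put the red router bit away and close the flush sliding lid

ROBOT

A 7-joint arm with a two-finger parallel gripper is mounted at the origin on the work surface. World frame = base frame: x ahead of the robot, y to its left, z up, the work surface at z = 0. Lengths are in mm, angles in rad, forces in N, time in s.
With the tool pointing down it reaches from about 400 to 875 mm from the base axis. Payload 4.4 kg.
Tool frame: the origin (TCP) lies midway between the tips of the shut fingers; the grasp point (between the pads) lies 19 mm behind it; z points along the fingers, y is the line along which they close (so a half turn about z gives the same grasp; the last joint's range is limited). The gripper opens to 85 mm and grips with 20 to 120 N. Pads are 22 mm wide; open, the fingers measure 114 mm over their backs; the gripper's body (76 mm by 85 mm) begins 54 mm behind the grasp point. The pads swing forward as they close: fully open they stand 13 mm farther back than shut.
Start: joints at [-1.406, 0.628, 0.038, 1.517, -0.027, 0.996, -0.02], TCP at [148.666, 632.784, 231.313] pointing down, gripper open.
Joint ranges: [-3.06, 3.06], [-0.37, 2.12], [-1.25, 1.32], [0.18, 2.47], [-1.1, 4.24], [0.23, 1.98], [-2.94, 2.94]. Speed limits (rad/s): [2.57, 2.57, 3.14, 3.14, 3.14, 3.14, 3.14].

INTERFACE

Orientations are given as [roll, pitch, yaw] about the fixed x, y, z axes, in that order (R = Rz(yaw) Ry(pitch) Rx(roll)).
In Python, from cell import read_state, get_image, finish_job gives the robot as it stands.
- The arm moves only by the tool send_rows, never from a script. Its argument "series" is a list of rows, each an object of numbers: "ax", "ay", "az": the turn, a rotation vector about the tool's x, y, z in rad; "dx", "dy", "dz": the shift along the tool's x, y, z in cm; "hand": the closure, from 0 (fully open) to 1 (shut). In form: [{"ax": .., "ay": .., "az": .., "dx": .., "dy": .., "dz": .., "hand": ..}, ...]. A call has 1 to 10 rows; each row is the pose to reach, as a shift and turn from the pose commanded when the call began, along the tool's axes at that moment; what a row does not reach only later rows make up. A row lasts 1/10 s, in which the tool goes at most 50 mm and 8.59 degrees, less where a joint would pass 70% of its speed; a pose out of reach is approached as far as the arm can. A call with a gripper value outside its range is refused whole. The fingers move at their own pace and stop on an object; the grip force is fixed at half the most. Time passes only in rows, so rows that repeat a pose let the fingers close. It gives the time, the measured TCP pose, the force, the opening and the grip force at its end, in the units of the state.
- read_state(): the state, without advancing time (a new reading comes with each control period).
- get_image(name): name is "scene" or "top"; returns a dict with "pixels" (480x640x3 uint8, red, green, blue), "mtx" (3x3 intrinsics, pixels), "R" (3x3) and "t" (3): a world point X has camera coordinates R X + t. Camera axes: x right, y down, z forward; pixel columns grow to the right and rows downward; lengths in mm; the calibration is good to about 2 mm. A picture is of the moment at which its call begins. There is no depth.
- finish_job(): hands the job in; it is judged then, once.
The state is a dict: "clock": time; "qpos": joint angles; "qd": joint speeds; "tau": joint torques, N m; "eef_pos": TCP position; "tool_rot": TCP orientation; "force": force on the tool from outside, world axes, zero at the start; "torque": the same for the moment, N m; "width": finger opening in mm; "gripper_force": force on a finger pad.
Only numpy, scipy, OpenCV 4.12 (cv2) and the standard library are available. Lean on these libraries where they do the work, as an engineer would, in place of code of your own. Each camera call takes 0.05 s, during which the arm holds its last target. There are 200 camera calls.

TASK

Take the red router bit out of the wooden holder and stand it, shank down, fully home in the hole of the open bit case; then close the case by pressing lightly on its flush orange sliding lid and dragging it until it is fully shut. The lid is thin: never load it with more than 15 N. Leave the other bits in the holder and everything else on the bench where it is.

Things in the scene. Friction and masses are not known exactly. Their poses are not given: they have to be found in the camera images.
- case: Fixed wooden case, 136 (x) by 238 (y) by 86 mm; origin: centre of its underside, z up. Dark hood at y -119 to -13 mm (top at z 96), under which the lid slides back; open window at y -13 to +107; 12 mm end wall at +y. Walls 8 mm thick, tops at z 86, inner width 120. Where the lid is drawn back lies a cavity with a white block as its floor (z 26), with one hole.
- seat (a point): Mouth centre of the round hole in the white block inside the case, at (0, 67, 26) mm in the case's frame; axes as the case. Hole 14.5 mm in diameter, 2 mm chamfer, 20 mm deep (bottom at case z 6). A bit fully home rests on the hole's bottom, its top at case z 70, clear of the lid even when pressed.
- end_stop (a point): Point on the inner edge of the end wall at the height of its top, (0, 107, 86) mm in the case's frame: where the lid's leading edge arrives when shut.
- lid: Flush orange lid, a plate 118 (x) by 136 (y) by 6 mm; origin: centre of its underside if flush with the walls, axes as the case. The real plate rides 3 mm higher to 7 mm lower than this pose; not measured: feel for it. Closes towards case +y against 3 N friction. Sprung: sinks 1 mm per 12 N (after 1.5 N), bottoms at 1.5 mm. A tip pressing 7 to 11 N drags it, may slip. Over 15 N in all damages it.
- lid_front (a point): Middle of the top of the lid's leading (+y) edge if the lid were flush (the plate rides 3 mm higher to 7 mm lower); a thin black line runs 6 mm behind this edge; axes as the case. At least 40 mm of the lid behind this edge is always clear of the hood.
- lid_slide (a joint): How far the lid is open, m: 0 shut against the end wall (a hard stop), 0.080 fully drawn back under the hood. Starts 0.072 to 0.080 open.
- holder: Dark wooden holder block fixed to the bench, 60 mm (x) by 160 mm (y) by 22 mm high; origin at the centre of its underside. Three holes in a row at y -50, 0 and +50 mm, 14.5 mm in diameter, 16 mm deep, each with a bit standing in it; which bit stands where varies.
- bit_red: The red router bit, standing upright, 0.06 to 0.1 kg: steel shank 12 mm in diameter and 32 mm long, with a chamfered foot, then a round red head 20 mm in diameter and 32 mm long; 64 mm in all. Origin: centre of the shank's underside, z along the bit towards the head (head from z 32 to 64 mm).
- bit_blue: A blue-headed bit of the same shape, to be left in the holder.
- bit_yellow: A yellow-headed bit of the same shape, to be left in the holder.
- glue: Yellow glue bottle, 64 mm in diameter, 170 mm high, origin at its underside. Leave alone.
- offcut: Wooden offcut, 140 by 45 by 35 mm, origin at the centre of its underside. Leave alone.
- tape: Roll of blue tape lying flat, 100 mm in diameter, 24 mm high. Leave alone.
- driver: Screwdriver lying on the bench. Leave alone.
- screws: Glass jar with steel lid, 66 mm in diameter, 80 mm high. Leave alone.
- pencil: Flat red carpenter's pencil, 170 by 12 by 8 mm, lying on the bench. Leave alone.

How it is judged (in metres and radians):
On the way, in this order (a step that is already met when the one before it is completed fails the run):
1. the red bit stands fully home in the hole of the case, let go, while the lid is still open (horizontal distance between bit_red and seat below 0.006 m and z of bit_red in the frame of case below 0.011 m and value of joint lid_slide above 0.03 m and contact force between bit_red and the fingers below 0.1 N), for 0.2 s.
2. the lid is shut to within 3 mm over the bit (value of joint lid_slide below 0.003 m), for 0.2 s.
At the end, for the whole second after the job is handed in: The red bit stands upright at the bottom of the case's hole (within 6 mm of its axis and 5 mm of its depth), at rest, and the lid is shut to within 3 mm of its stop, with nothing touched by the robot (horizontal distance between bit_red and seat below 0.006 m and z of bit_red in the frame of case between 0.002 and 0.011 m and angle between bit_red's own z axis and vertical below 0.2 rad and value of joint lid_slide below 0.003 m and linear speed of bit_red below 0.02 m/s).
It fails at once if the lid is loaded with more than 16 N (contact force between lid and anything else above 16 N).
It fails at once if another bit is displaced by more than 15 mm (distance of any of bit_blue, bit_yellow from where it was at the start of the episode above 0.015 m).
It fails at once if something else on the bench is displaced by more than 25 mm (distance of any of glue, offcut, tape, driver, screws, pencil from where it was at the start of the episode above 0.025 m).
It also fails if it takes over 58 s, if anything falls off the work surface, if the arm or the gripper's body presses on something with over 40 N, if the wrist force passes 120 N, or if a joint passes its speed limit or range.

## Working session

There is one attempt and no reset: what is moved stays moved. The work goes in short steps, Python scripts to look and compute and a tool call to move; the robot and the scene stay as the last step left them, time stands still between calls to the robot, and variables do not carry over. Pictures are saved under pics/ and viewed, at most 10 in all, crops included, and the job is handed in when it is done.

Besides the shell and the picture viewer there is one more tool, called after "Request:" by a JSON object that holds its "name" and its "arguments", one argument or row to a line. send_rows: Moves the arm, as the interface text tells. Its arguments: {"type":"object","properties":{"series":{"type":"array","items":{"type":"object","properties":{"ax":{"type":"number"},"ay":{"type":"number"},"az":{"type":"number"},"dx":{"type":"number"},"dy":{"type":"number"},"dz":{"type":"number"},"hand":{"type":"number"}}}}},"required":["series"]}

```bash
mkdir -p pics
python3 - <<'E'
from cell import *
import cv2,pickle
d={}
for n in("scene","top"):
    g=get_image(n);d[n]=g;cv2.imwrite(f"pics/{n}0.png",g["pixels"][:,:,::-1]);print(n,g["mtx"],g["R"],g["t"])
pickle.dump(d,open("im0.pkl","wb"))
print(read_state())
E
```

```text
scene [[519.77766624   0.         318.26568769]
 [  0.         519.77766624 235.1405133 ]
 [  0.           0.           1.        ]] [[-0.12727569  0.99179073 -0.01233054]
 [ 0.6644229   0.07602145 -0.7434803 ]
 [-0.73643948 -0.10281966 -0.66864415]] [  46.56480266 -337.77507243 1618.45882718]
top [[616.22172791   0.         328.60092579]
 [  0.         616.22172791 228.75229652]
 [  0.           0.           1.        ]] [[ 0.0266244  -0.9996249   0.00641866]
 [-0.98070909 -0.02736337 -0.19354827]
 [ 0.19365131 -0.00114173 -0.98106976]] [ -10.55650737  586.13355966 1667.29961763]
{'clock': 0.1, 'qpos': array([-1.40576281,  0.62925886,  0.03846575,  1.5182428 , -0.0270377 ,
        0.99627282, -0.02000033]), 'qd': array([-0.00067636, -0.0042342 , -0.0001186 , -0.00352457,  0.000414  ,
       -0.00034728, -0.00020565]), 'tau': array([ 2.12484607e-03, -5.64541411e+01,  1.23044539e+00, -1.93978322e+01,
        1.13069350e-02,  5.45698655e-03,  2.03794519e-05]), 'eef_pos': array([148.56057494, 632.24321743, 230.48607511]), 'tool_rot': array([-3.13992898e+00, -3.06839767e-06,  2.91072188e+00]), 'force': array([0.38036874, 0.18324704, 0.38738502]), 'torque': array([-0.06494228, -0.0354654 , -0.00864288]), 'gripper_force': 0.0, 'width': 85.05987361547923}
```

View pics/top0.png

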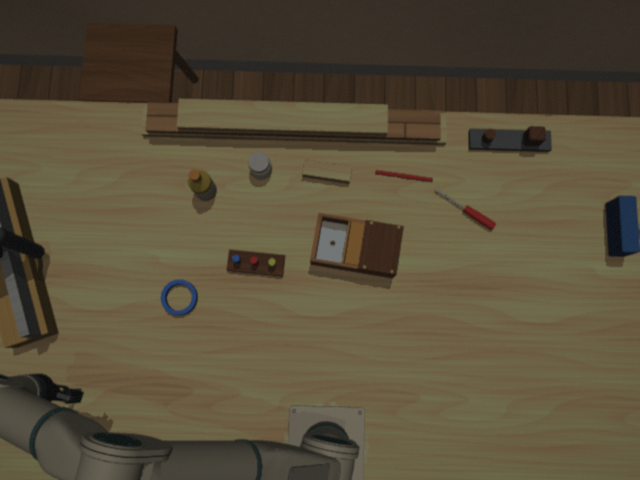

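View pics/scene0.png

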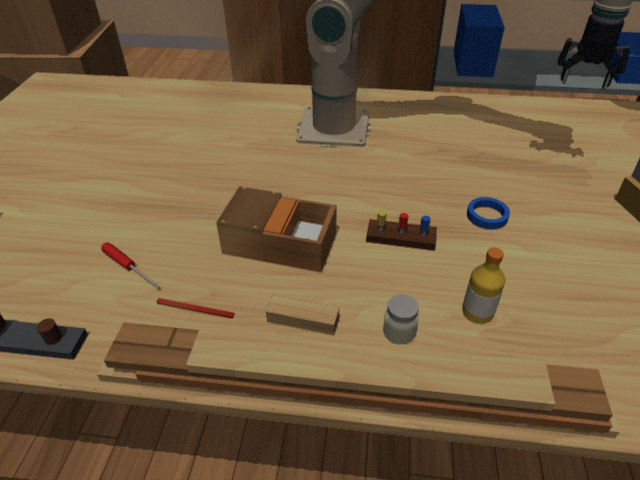

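The top view shows the case at about (357,245) with its window to the left (+y), and the holder at (256,263) with the red bit in the middle at (254,261). The scene view agrees: case at (278,228), red bit at (403,220). Next I'll enlarge both.

Run:
```python
import pickle,cv2,numpy as np
d=pickle.load(open("im0.pkl","rb"))
a=d["top"]["pixels"][205:285,218:418,::-1]; b=d["scene"]["pixels"][182:270,212:447,::-1]
a=cv2.resize(a,None,fx=4,fy=4,interpolation=cv2.INTER_CUBIC); b=cv2.resize(b,(800,280),interpolation=cv2.INTER_CUBIC)
b=cv2.resize(d["scene"]["pixels"][188:258,212:412,::-1],None,fx=4,fy=4,interpolation=cv2.INTER_CUBIC)
o=np.vstack([a,b]); o=np.clip(255*(o/255.)**0.6,0,255).astype(np.uint8)
cv2.imwrite("pics/crop.png",o);print(o.shape)
```

```text
(600, 800, 3)
```

View pics/crop.png

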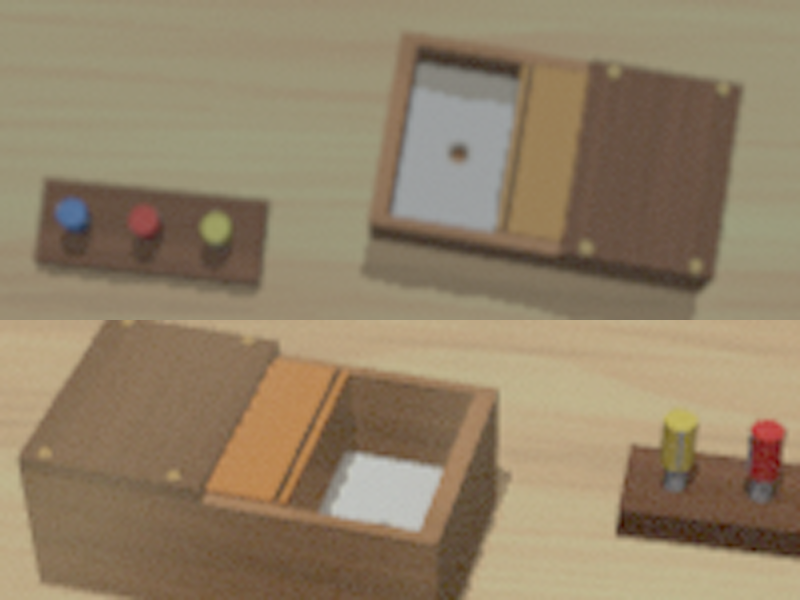

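The crop shows the window's outer corners, the hood corners, the hole at crop (458,152), the red head at (145,218) in top and at (767,430) in scene. I'll fit the case and holder poses.

```bash
cat > h.py <<'E'
import pickle,numpy as np
from scipy.optimize import least_squares
d=pickle.load(open("im0.pkl","rb"))
def T(x,y): return ("top",218+(x+.5)/4-.5,205+(y+.5)/4-.5)
def S(x,y): return ("scene",212+(x+.5)/4-.5,188+(y-320+.5)/4-.5)
def proj(n,X):
    g=d[n];p=g["mtx"]@(g["R"]@X+g["t"]);return p[:2]/p[2]
def at(q,P):
    c,s=np.cos(q[2]),np.sin(q[2]);return np.array([q[0]+c*P[0]-s*P[1],q[1]+s*P[0]+c*P[1],P[2]])
def fit(obs,q0,nm):
    f=lambda q:np.concatenate([proj(o[0],at(q,P))-o[1:] for o,P in obs])
    r=least_squares(f,q0,loss="soft_l1");print(nm,r.x.round(3));print(f(r.x).reshape(-1,2).round(1).tolist());return r.x
E
python3 - <<'E'
from h import *
for n in d: print(n,(-d[n]["R"].T@d[n]["t"]).round())
t=[(T(403,35),(68,119,86)),(T(372,228),(-68,119,86)),(T(742,86),(68,-119,96)),(T(592,62),(68,-13,96)),(T(711,278),(-68,-119,96)),(T(458,152),(0,67,26))]
s=[(S(497,390),(-68,119,86)),(S(436,542),(68,119,86)),(S(25,455),(68,-119,96)),(S(278,345),(-68,-13,96)),(S(205,495),(68,-13,96))]
for nm,o in(("top",t),("scene",s),("both",t+s)):
    q=fit(o,[600,0,0],nm);print("seat",at(q,(0,67,26)).round(1),"hole-lidfront(0.076)")
    for x in (60,-60):pass
t=[(T(45,179),(30,80,22)),(T(268,202),(30,-80,22)),(T(72,213),(0,50,70)),(T(145,219),(0,0,70)),(T(216,227),(0,-50,70))]
s=[(S(681,420),(0,-50,70)),(S(767,431),(0,0,70)),(S(632,448),(-30,-80,22)),(S(620,513),(30,-80,22))]
for nm,o in(("top",t),("scene",s),("both",t+s)): fit(o,[600,200,0],nm)
E
```

```text
scene [1422.  146.  832.]
top [ 252.    7. 1749.]
top [540.7   -72.618  -6.417]
[[-0.5, -0.3], [-0.9, -0.5], [0.5, -0.2], [-0.3, -0.3], [1.3, 0.6], [0.2, 1.0]]
seat [549.7  -6.2  26. ] hole-lidfront(0.076)
scene [ 5.44619e+02 -6.72800e+01 -1.33000e-01]
[[0.7, -0.4], [0.9, 0.8], [-1.8, 1.1], [0.4, -1.1], [-0.9, -1.1]]
seat [553.5  -0.9  26. ] hole-lidfront(0.076)
both [541.65  -69.791  -6.42 ]
[[-1.4, -0.8], [-2.0, -1.0], [-0.5, -0.4], [-1.3, -0.6], [0.2, 0.3], [-0.8, 0.6], [-0.2, -1.1], [-0.3, -0.1], [-2.6, -0.1], [-0.3, -1.9], [-1.9, -2.1]]
seat [550.8  -3.4  26. ] hole-lidfront(0.076)
top [490.984 209.076   6.21 ]
[[-0.1, -0.4], [0.3, -0.5], [-0.1, 0.1], [-0.2, 0.4], [0.1, 0.3]]
scene [ 4.94319e+02  2.14300e+02 -5.40000e-02]
[[0.1, 0.4], [0.5, -0.0], [-0.4, -0.3], [-0.2, -0.1]]
both [ 4.92236e+02  2.11773e+02 -6.30000e-02]
[[-1.1, -0.5], [-0.7, -1.3], [-1.0, -0.2], [-1.2, -0.0], [-0.9, -0.4], [-1.0, -0.3], [-0.6, -0.7], [-1.3, -1.1], [-1.3, -1.0]]
```

Both cameras give the same seat-minus-red vector, about (59, -215), and differ only by a common bias of a few mm. The red bit is therefore at about (492,212) and the case yaw is about -0.135. I'll approach and locate the bit by touch with the gripper.

```bash
cat > m.py <<'E'
import sys,numpy as np
from cell import read_state
from scipy.spatial.transform import Rotation as Ro
def go(p,yaw):
    s=read_state();R=Ro.from_euler("xyz",s["tool_rot"])
    g=Ro.from_euler("xyz",[np.pi,0,yaw])
    print("d cm",(R.inv().apply(np.array(p)-s["eef_pos"])/10).round(3),"a",(R.inv()*g).as_rotvec().round(4),"| pos",s["eef_pos"].round(1),"F",s["force"].round(2),"w",round(s["width"],1),"t",s["clock"])
if __name__=="__main__": go([float(a) for a in sys.argv[1:4]],float(sys.argv[4]))
E
python3 m.py 492.5 211.7 130 3.07
```

```text
d cm [-43.105 -33.052  10.103] a [-1.700e-03 -1.000e-04 -1.593e-01] | pos [148.6 632.2 230.5] F [0.38 0.18 0.39] w 85.1 t 0.1
```

Request:
{"name": "send_rows", "arguments": {
  "series": [
    {"dx": -43.1,"dy": -33.05,"dz": 10.1,"az": -0.159,"hand": 0.5},
    {"dx": -43.1,"dy": -33.05,"dz": 10.1,"az": -0.159,"hand": 0.5},
    {"dx": -43.1,"dy": -33.05,"dz": 10.1,"az": -0.159,"hand": 0.5},
    {"dx": -43.1,"dy": -33.05,"dz": 10.1,"az": -0.159,"hand": 0.5},
    {"dx": -43.1,"dy": -33.05,"dz": 10.1,"az": -0.159,"hand": 0.5},
    {"dx": -43.1,"dy": -33.05,"dz": 10.1,"az": -0.159,"hand": 0.5},
    {"dx": -43.1,"dy": -33.05,"dz": 10.1,"az": -0.159,"hand": 0.5},
    {"dx": -43.1,"dy": -33.05,"dz": 10.1,"az": -0.159,"hand": 0.5},
    {"dx": -43.1,"dy": -33.05,"dz": 10.1,"az": -0.159,"hand": 0.5},
    {"dx": -43.1,"dy": -33.05,"dz": 10.1,"az": -0.159,"hand": 0.5}
  ]
}}

```text
invalid input at $.series[0]: expected keys ax, ay, az, dx, dy, dz, hand
```

```bash
python3 m.py 492.5 211.7 130 3.07
```

```text
d cm [-43.105 -33.052  10.103] a [-1.700e-03 -1.000e-04 -1.593e-01] | pos [148.6 632.2 230.5] F [0.38 0.18 0.39] w 85.1 t 0.1
```

Request:
{"name": "send_rows", "arguments": {
  "series": [
    {"ax": 0,"ay": 0,"dx": -43.1,"dy": -33.05,"dz": 10.1,"az": -0.159,"hand": 0.5},
    {"ax": 0,"ay": 0,"dx": -43.1,"dy": -33.05,"dz": 10.1,"az": -0.159,"hand": 0.5},
    {"ax": 0,"ay": 0,"dx": -43.1,"dy": -33.05,"dz": 10.1,"az": -0.159,"hand": 0.5},
    {"ax": 0,"ay": 0,"dx": -43.1,"dy": -33.05,"dz": 10.1,"az": -0.159,"hand": 0.5},
    {"ax": 0,"ay": 0,"dx": -43.1,"dy": -33.05,"dz": 10.1,"az": -0.159,"hand": 0.5},
    {"ax": 0,"ay": 0,"dx": -43.1,"dy": -33.05,"dz": 10.1,"az": -0.159,"hand": 0.5},
    {"ax": 0,"ay": 0,"dx": -43.1,"dy": -33.05,"dz": 10.1,"az": -0.159,"hand": 0.5},
    {"ax": 0,"ay": 0,"dx": -43.1,"dy": -33.05,"dz": 10.1,"az": -0.159,"hand": 0.5},
    {"ax": 0,"ay": 0,"dx": -43.1,"dy": -33.05,"dz": 10.1,"az": -0.159,"hand": 0.5},
    {"ax": 0,"ay": 0,"dx": -43.1,"dy": -33.05,"dz": 10.1,"az": -0.159,"hand": 0.5}
  ]
}}

```text
clock: 1.1
eef_pos: [460.9, 250.7, 139.4]
tool_rot: [-3.142, -0.0, 3.07]
force: [-0.4, -0.4, 0.1]
width: 42.5
gripper_force: 0.0
```

```bash
python3 m.py 492.5 211.7 130 3.07
```

```text
d cm [-3.436 -3.66   0.938] a [-0.0001 -0.0002  0.0001] | pos [460.9 250.7 139.4] F [-0.37 -0.41  0.09] w 42.5 t 1.1
```

Request:
{"name": "send_rows", "arguments": {
  "series": [
    {"ax": 0,"ay": 0,"az": 0,"dx": -3.0,"dy": -3.2,"dz": 0.9,"hand": 0.52},
    {"ax": 0,"ay": 0,"az": 0,"dx": -3.0,"dy": -3.2,"dz": 0.9,"hand": 0.52},
    {"ax": 0,"ay": 0,"az": 0,"dx": -3.0,"dy": -3.2,"dz": 0.9,"hand": 0.52},
    {"ax": 0,"ay": 0,"az": 0,"dx": -3.0,"dy": -3.2,"dz": 0.9,"hand": 0.52}
  ]
}}

```text
clock: 1.5
eef_pos: [486.7, 219.5, 130.8]
tool_rot: [3.141, -0.001, 3.071]
force: [-0.3, -0.4, -0.9]
width: 41.0
gripper_force: 0.0
```

```bash
python3 m.py 492.5 211.7 41 3.07
python3 - <<'E'
from cell import *
import cv2,numpy as np
g=get_image("scene");np.save("s1.npy",g["pixels"])
o=cv2.resize(g["pixels"][130:280,340:500,::-1],None,fx=4,fy=4,interpolation=cv2.INTER_CUBIC)
cv2.imwrite("pics/s1.png",np.clip(255*(o/255.)**0.7,0,255).astype(np.uint8))
E
```

```text
d cm [-0.643 -0.746  8.977] a [ 0.0007 -0.001   0.0014] | pos [486.7 219.5 130.8] F [-0.29 -0.36 -0.93] w 41.0 t 1.5
```

View pics/s1.png

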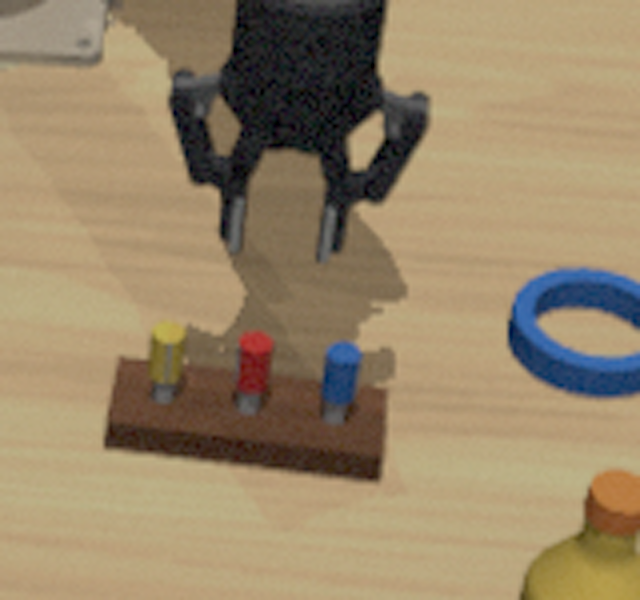

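The scene crop shows the two tips at crop (234,252) and (324,258), above and slightly right of the red head at (256,345). I'll use the tips to check the scene camera's bias.

Run:
```python
from h import *
for z in(134,138):print(z,proj("scene",np.array([486.7,219.5,z])).round(1),"obs",340+279.5/4-.5,130+255.5/4-.5)
for dx in([1,0,0],[0,1,0]):print(proj("scene",np.array([486.7,219.5,134])+dx)-proj("scene",np.array([486.7,219.5,134])))
```

```text
134 [409.1 191.1] obs 409.375 193.375
138 [409.3 189.6] obs 409.375 193.375
[0.00066415 0.27276043]
[0.45728353 0.03047858]
```

The scene camera is right in y, so the red bit is at about (491, 213.5). I'll descend, then do a y-axis touch grasp.

Request:
{"name": "send_rows", "arguments": {
  "series": [
    {"ax": 0,"ay": 0,"az": 0,"dx": -0.5,"dy": -0.55,"dz": 3,"hand": 0.52},
    {"ax": 0,"ay": 0,"az": 0,"dx": -0.5,"dy": -0.55,"dz": 6,"hand": 0.52},
    {"ax": 0,"ay": 0,"az": 0,"dx": -0.5,"dy": -0.55,"dz": 9,"hand": 0.52},
    {"ax": 0,"ay": 0,"az": 0,"dx": -0.5,"dy": -0.55,"dz": 9,"hand": 0.52},
    {"ax": 0,"ay": 0,"az": 0,"dx": -0.5,"dy": -0.55,"dz": 9,"hand": 0.8},
    {"ax": 0,"ay": 0,"az": 0,"dx": -0.5,"dy": -0.55,"dz": 9,"hand": 0.8},
    {"ax": 0,"ay": 0,"az": 0,"dx": -0.5,"dy": -0.55,"dz": 9,"hand": 0.8},
    {"ax": 0,"ay": 0,"az": 0,"dx": -0.5,"dy": -0.55,"dz": 9,"hand": 0.8}
  ]
}}

```text
clock: 2.35
eef_pos: [492.9, 212.9, 42.1]
tool_rot: [3.14, 0.002, 3.07]
force: [0.3, -0.4, 3.3]
width: 18.5
gripper_force: 57.0
```

```bash
python3 m.py 491.5 213.5 41 1.436
```

```text
d cm [0.148 0.048 0.112] a [2.5000e-03 5.0000e-04 1.6339e+00] | pos [492.9 212.9  42.1] F [ 0.28 -0.37  3.33] w 18.5 t 2.35
```

Request:
{"name": "send_rows", "arguments": {
  "series": [
    {"ax": 0,"ay": 0,"az": 0,"dx": 0,"dy": 0,"dz": 0,"hand": 0.52},
    {"ax": 0,"ay": 0,"az": 0,"dx": 0,"dy": 0,"dz": 0,"hand": 0.52},
    {"ax": 0,"ay": 0,"az": 0,"dx": 0,"dy": 0,"dz": -4,"hand": 0.52},
    {"ax": 0,"ay": 0,"az": 0.15,"dx": 0,"dy": 0,"dz": -4,"hand": 0.45},
    {"ax": 0,"ay": 0,"az": 0.3,"dx": 0,"dy": 0,"dz": -4,"hand": 0.4},
    {"ax": 0,"ay": 0,"az": 0.45,"dx": 0,"dy": 0,"dz": -4,"hand": 0.4},
    {"ax": 0,"ay": 0,"az": 0.6,"dx": 0,"dy": 0,"dz": -4,"hand": 0.4},
    {"ax": 0,"ay": 0,"az": 0.75,"dx": 0,"dy": 0,"dz": -4,"hand": 0.4},
    {"ax": 0,"ay": 0,"az": 0.9,"dx": 0,"dy": 0,"dz": -4,"hand": 0.4},
    {"ax": 0,"ay": 0,"az": 1.05,"dx": 0,"dy": 0,"dz": -4,"hand": 0.4}
  ]
}}

```text
clock: 3.35
eef_pos: [492.2, 212.5, 81.0]
tool_rot: [3.141, -0.0, 2.014]
force: [-0.7, -0.0, 0.7]
width: 51.2
gripper_force: 0.0
```

Request:
{"name": "send_rows", "arguments": {
  "series": [
    {"ax": 0,"ay": 0,"az": 0.15,"dx": 0,"dy": 0,"dz": 0,"hand": 0.4},
    {"ax": 0,"ay": 0,"az": 0.3,"dx": 0,"dy": 0,"dz": 0,"hand": 0.4},
    {"ax": 0,"ay": 0,"az": 0.45,"dx": 0,"dy": 0,"dz": 0,"hand": 0.4},
    {"ax": 0,"ay": 0,"az": 0.584,"dx": 0,"dy": 0,"dz": 0,"hand": 0.4},
    {"ax": 0,"ay": 0,"az": 0.584,"dx": 0,"dy": 0,"dz": 0,"hand": 0.4}
  ]
}}

```text
clock: 3.85
eef_pos: [492.0, 212.6, 80.8]
tool_rot: [-3.142, 0.0, 1.436]
force: [-0.3, -1.1, -1.0]
width: 51.1
gripper_force: 0.0
```

```bash
python3 m.py 492.5 212.9 41 1.436
```

```text
d cm [0.039 0.042 3.982] a [-0.      0.0004 -0.0004] | pos [492.  212.6  80.8] F [-0.25 -1.1  -1.04] w 51.1 t 3.85
```

Request:
{"name": "send_rows", "arguments": {
  "series": [
    {"ax": 0,"ay": 0,"az": 0,"dx": 0.03,"dy": 0,"dz": 2,"hand": 0.4},
    {"ax": 0,"ay": 0,"az": 0,"dx": 0.03,"dy": 0,"dz": 4,"hand": 0.4},
    {"ax": 0,"ay": 0,"az": 0,"dx": 0.03,"dy": 0,"dz": 4,"hand": 0.4},
    {"ax": 0,"ay": 0,"az": 0,"dx": 0.03,"dy": 0,"dz": 4,"hand": 0.9},
    {"ax": 0,"ay": 0,"az": 0,"dx": 0.03,"dy": 0,"dz": 4,"hand": 0.9},
    {"ax": 0,"ay": 0,"az": 0,"dx": 0.03,"dy": 0,"dz": 4,"hand": 0.9},
    {"ax": 0,"ay": 0,"az": 0,"dx": 0.03,"dy": 0,"dz": 4,"hand": 0.9},
    {"ax": 0,"ay": 0,"az": 0,"dx": 0.03,"dy": 0,"dz": 4,"hand": 0.9}
  ]
}}

```text
clock: 4.65
eef_pos: [492.9, 212.9, 41.9]
tool_rot: [3.14, -0.001, 1.436]
force: [-0.9, -0.7, 6.0]
width: 18.4
gripper_force: 58.5
```

```bash
python3 m.py 492.5 212.9 150 1.436
```

```text
d cm [ 6.0000e-03 -2.2000e-02 -1.0813e+01] a [ 0.0014 -0.0009 -0.    ] | pos [492.9 212.9  41.9] F [-0.88 -0.75  6.  ] w 18.4 t 4.65
```

Request:
{"name": "send_rows", "arguments": {
  "series": [
    {"ax": 0,"ay": 0,"az": 0,"dx": 0,"dy": 0,"dz": -2,"hand": 0.9},
    {"ax": 0,"ay": 0,"az": 0,"dx": 0,"dy": 0,"dz": -5,"hand": 0.9},
    {"ax": 0,"ay": 0,"az": 0,"dx": 0,"dy": 0,"dz": -8,"hand": 0.9},
    {"ax": 0,"ay": 0,"az": 0,"dx": 0,"dy": 0,"dz": -10.8,"hand": 0.9},
    {"ax": 0,"ay": 0,"az": 0,"dx": 0,"dy": 0,"dz": -10.8,"hand": 0.9}
  ]
}}

```text
clock: 5.15
eef_pos: [494.6, 213.5, 152.3]
tool_rot: [3.136, -0.004, 1.436]
force: [0.6, 0.2, 0.0]
width: 18.6
gripper_force: 58.6
```

```bash
python3 m.py 551.9 -2.3 150 1.436
```

```text
d cm [-20.618   8.576   0.208] a [ 0.0059 -0.0038  0.0002] | pos [494.6 213.5 152.3] F [0.57 0.22 0.03] w 18.6 t 5.15
```

Request:
{"name": "send_rows", "arguments": {
  "series": [
    {"ax": 0,"ay": 0,"az": 0,"dx": -4,"dy": 1.7,"dz": 0,"hand": 0.9},
    {"ax": 0,"ay": 0,"az": 0,"dx": -8,"dy": 3.4,"dz": 0,"hand": 0.9},
    {"ax": 0,"ay": 0,"az": 0,"dx": -12,"dy": 5,"dz": 0,"hand": 0.9},
    {"ax": 0,"ay": 0,"az": 0,"dx": -16,"dy": 6.7,"dz": 0,"hand": 0.9},
    {"ax": 0,"ay": 0,"az": 0,"dx": -20,"dy": 8.3,"dz": 0,"hand": 0.9},
    {"ax": 0,"ay": 0,"az": 0,"dx": -20.6,"dy": 8.6,"dz": 0.2,"hand": 0.9},
    {"ax": 0,"ay": 0,"az": 0,"dx": -20.6,"dy": 8.6,"dz": 0.2,"hand": 0.9},
    {"ax": 0,"ay": 0,"az": 0,"dx": -20.6,"dy": 8.6,"dz": 0.2,"hand": 0.9},
    {"ax": 0,"ay": 0,"az": 0,"dx": -20.6,"dy": 8.6,"dz": 0.2,"hand": 0.9}
  ]
}}

```text
clock: 6.05
eef_pos: [549.2, -0.6, 146.5]
tool_rot: [-3.14, -0.001, 1.439]
force: [0.0, 1.0, -0.2]
width: 18.2
gripper_force: 58.7
```

```bash
python3 m.py 551.9 -2.3 150 1.436;  python3 - <<'E'
from cell import *
import cv2,numpy as np
g=get_image("scene")
o=cv2.resize(g["pixels"][120:270,210:370,::-1],None,fx=4,fy=4,interpolation=cv2.INTER_CUBIC)
cv2.imwrite("pics/s2.png",np.clip(255*(o/255.)**0.7,0,255).astype(np.uint8))
E
```

```text
d cm [-0.13   0.291 -0.355] a [-0.0013 -0.0011  0.0028] | pos [549.2  -0.6 146.5] F [ 0.02  1.   -0.22] w 18.2 t 6.05
```

View pics/s2.png

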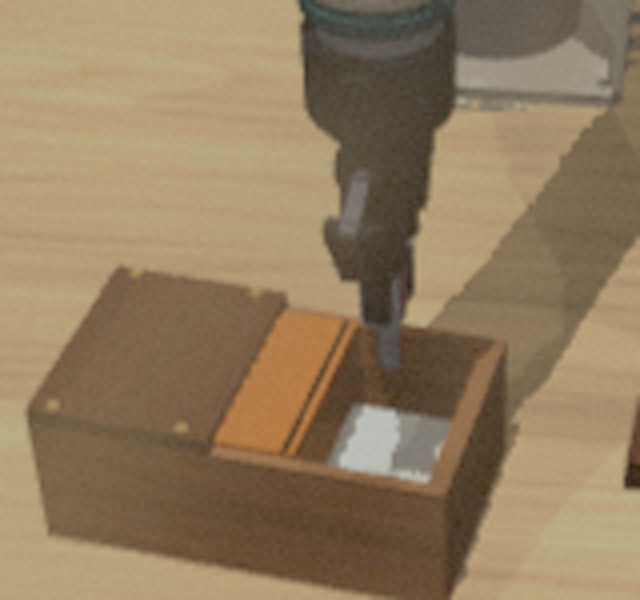

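The bit hangs upright in the grip, its shank foot at crop (390,365) above the white block. I'll check the foot position and then descend to just above the hole.

```bash
python3 -c "
from h import *
print(proj('scene',np.array([550.6,.8,110.6])),'obs foot centre',210+390.5/4-.5,120+362/4-.5)"; python3 m.py 551.9 -2.3 72 1.436
```

```text
[307.27470993 210.44549119] obs foot centre 307.125 210.0
d cm [-0.122  0.287  7.457] a [-0.001  -0.0009  0.0029] | pos [549.3  -0.8 146.6] F [-0.56  0.54 -0.18] w 18.6 t 6.1
```

Request:
{"name": "send_rows", "arguments": {
  "series": [
    {"ax": 0,"ay": 0,"az": 0,"dx": -0.1,"dy": 0.25,"dz": 1.5,"hand": 0.9},
    {"ax": 0,"ay": 0,"az": 0,"dx": -0.1,"dy": 0.25,"dz": 3,"hand": 0.9},
    {"ax": 0,"ay": 0,"az": 0,"dx": -0.1,"dy": 0.25,"dz": 4.5,"hand": 0.9},
    {"ax": 0,"ay": 0,"az": 0,"dx": -0.1,"dy": 0.25,"dz": 6,"hand": 0.9},
    {"ax": 0,"ay": 0,"az": 0,"dx": -0.1,"dy": 0.25,"dz": 7,"hand": 0.9},
    {"ax": 0,"ay": 0,"az": 0,"dx": -0.1,"dy": 0.25,"dz": 7,"hand": 0.9},
    {"ax": 0,"ay": 0,"az": 0,"dx": -0.1,"dy": 0.25,"dz": 7,"hand": 0.9},
    {"ax": 0,"ay": 0,"az": 0,"dx": -0.1,"dy": 0.25,"dz": 7,"hand": 0.9}
  ]
}}

```text
clock: 6.9
eef_pos: [552.6, -4.3, 77.4]
tool_rot: [3.14, -0.0, 1.436]
force: [-0.6, -0.3, 0.2]
width: 18.0
gripper_force: 58.7
```

```bash
python3 m.py 551.9 -2.3 72 1.436
```

```text
d cm [ 0.189 -0.096  0.538] a [ 0.0011 -0.0001 -0.0001] | pos [552.6  -4.3  77.4] F [-0.63 -0.32  0.23] w 18.0 t 6.9
```

Request:
{"name": "send_rows", "arguments": {
  "series": [
    {"ax": 0,"ay": 0,"az": 0,"dx": 0.1,"dy": -0.05,"dz": 0,"hand": 0.9},
    {"ax": 0,"ay": 0,"az": 0,"dx": 0.1,"dy": -0.05,"dz": 0,"hand": 0.9},
    {"ax": 0,"ay": 0,"az": 0,"dx": 0.1,"dy": -0.05,"dz": 0,"hand": 0.9},
    {"ax": 0,"ay": 0,"az": 0,"dx": 0.1,"dy": -0.05,"dz": 0,"hand": 0.9}
  ]
}}

```text
clock: 7.3
eef_pos: [551.8, -3.2, 77.1]
tool_rot: [3.141, -0.0, 1.436]
force: [-0.6, 0.2, -0.5]
width: 18.4
gripper_force: 58.7
```

```bash
python3 m.py 551.9 -2.3 60 1.436
```

```text
d cm [ 9.200e-02 -1.000e-03  1.707e+00] a [ 0.0003 -0.0001 -0.0001] | pos [551.8  -3.2  77.1] F [-0.63  0.15 -0.47] w 18.4 t 7.3
```

Request:
{"name": "send_rows", "arguments": {
  "series": [
    {"ax": 0,"ay": 0,"az": 0,"dx": 0.08,"dy": 0,"dz": 0.5,"hand": 0.9},
    {"ax": 0,"ay": 0,"az": 0,"dx": 0.08,"dy": 0,"dz": 0.8,"hand": 0.9},
    {"ax": 0,"ay": 0,"az": 0,"dx": 0.08,"dy": 0,"dz": 1.1,"hand": 0.9},
    {"ax": 0,"ay": 0,"az": 0,"dx": 0.08,"dy": 0,"dz": 1.4,"hand": 0.9},
    {"ax": 0,"ay": 0,"az": 0,"dx": 0.08,"dy": 0,"dz": 1.7,"hand": 0.9},
    {"ax": 0,"ay": 0,"az": 0,"dx": 0.08,"dy": 0,"dz": 1.7,"hand": 0.9}
  ]
}}

```text
clock: 7.9
eef_pos: [551.5, -2.5, 59.4]
tool_rot: [-3.141, 0.0, 1.436]
force: [-1.0, -0.1, -0.4]
width: 18.0
gripper_force: 58.7
```

```bash
python3 m.py 551.9 -2.3 46 1.436
```

```text
d cm [0.022 0.038 1.338] a [-0.0008  0.0001 -0.0003] | pos [551.5  -2.5  59.4] F [-1.04 -0.13 -0.4 ] w 18.0 t 7.9
```

No contact force, and the foot is below the mouth level. Continuing down.

Request:
{"name": "send_rows", "arguments": {
  "series": [
    {"ax": 0,"ay": 0,"az": 0,"dx": 0,"dy": 0,"dz": 0.4,"hand": 0.9},
    {"ax": 0,"ay": 0,"az": 0,"dx": 0,"dy": 0,"dz": 0.8,"hand": 0.9},
    {"ax": 0,"ay": 0,"az": 0,"dx": 0,"dy": 0,"dz": 1.2,"hand": 0.9},
    {"ax": 0,"ay": 0,"az": 0,"dx": 0,"dy": 0,"dz": 1.5,"hand": 0.9},
    {"ax": 0,"ay": 0,"az": 0,"dx": 0,"dy": 0,"dz": 1.6,"hand": 0.9},
    {"ax": 0,"ay": 0,"az": 0,"dx": 0,"dy": 0,"dz": 1.6,"hand": 0.9}
  ]
}}

```text
clock: 8.5
eef_pos: [551.7, -2.5, 43.7]
tool_rot: [-3.141, 0.0, 1.436]
force: [-0.1, 0.6, -0.3]
width: 18.6
gripper_force: 58.7
```

```bash
python3 m.py 551.9 -2.3 42 1.436
```

```text
d cm [0.02  0.018 0.167] a [-0.0004  0.0001 -0.0003] | pos [551.7  -2.5  43.7] F [-0.13  0.62 -0.32] w 18.6 t 8.5
```

Request:
{"name": "send_rows", "arguments": {
  "series": [
    {"ax": 0,"ay": 0,"az": 0,"dx": 0,"dy": 0,"dz": 0.17,"hand": 0.9},
    {"ax": 0,"ay": 0,"az": 0,"dx": 0,"dy": 0,"dz": 0.17,"hand": 0.9},
    {"ax": 0,"ay": 0,"az": 0,"dx": 0,"dy": 0,"dz": 0.17,"hand": 0.45},
    {"ax": 0,"ay": 0,"az": 0,"dx": 0,"dy": 0,"dz": 0.17,"hand": 0.45},
    {"ax": 0,"ay": 0,"az": 0,"dx": 0,"dy": 0,"dz": 0.17,"hand": 0.45},
    {"ax": 0,"ay": 0,"az": 0,"dx": 0,"dy": 0,"dz": 0.17,"hand": 0.45},
    {"ax": 0,"ay": 0,"az": 0,"dx": 0,"dy": 0,"dz": -4,"hand": 0.45},
    {"ax": 0,"ay": 0,"az": 0,"dx": 0,"dy": 0,"dz": -8,"hand": 0.45},
    {"ax": 0,"ay": 0,"az": 0,"dx": 0,"dy": 0,"dz": -10,"hand": 0.7},
    {"ax": 0,"ay": 0,"az": 0,"dx": 0,"dy": 0,"dz": -10,"hand": 1}
  ]
}}

```text
clock: 9.5
eef_pos: [554.0, -2.7, 146.9]
tool_rot: [3.135, -0.001, 1.436]
force: [0.7, -0.2, -0.2]
width: 18.5
gripper_force: 0.0
```

```bash
python3 - <<'E'
from cell import *
import cv2,numpy as np
g=get_image("scene");np.save("s3.npy",g["pixels"])
o=cv2.resize(g["pixels"][120:270,210:370,::-1],None,fx=4,fy=4,interpolation=cv2.INTER_CUBIC)
cv2.imwrite("pics/s3.png",np.clip(255*(o/255.)**0.7,0,255).astype(np.uint8))
from h import *
q=np.array([543.2,-68.7,-.134]);print("seat check",at(q,(0,67,26)))
b=np.array([1.4,1.4,0])
print("head top pred",proj("scene",at(q,(0,67,70))+b))
def f(u,v,z):
    r=least_squares(lambda p:proj("scene",np.array([p[0],p[1],z]))-[u,v],[550,-30]).x;return r-b[:2]
# lid leading edge crop corners of the first crop (top face)
for z in(79,86,89):
  for c in((348,371),(288,501)):
    p=f(*S(*c)[1:],z)-q[:2];cc,ss=np.cos(q[2]),np.sin(q[2]);print(z,"lid edge case xy",(cc*p[0]+ss*p[1]).round(1),(-ss*p[0]+cc*p[1]).round(1))
E
python3 m.py 551.9 -2.3 150 1.436
```

```text
seat check [552.15115595  -2.30062646  26.        ]
head top pred [306.81485893 225.27482961]
79 lid edge case xy -71.0 27.0
79 lid edge case xy 46.7 28.0
86 lid edge case xy -62.5 29.8
86 lid edge case xy 54.0 30.8
89 lid edge case xy -58.9 31.0
89 lid edge case xy 57.2 32.0
d cm [-0.008 -0.079 -0.489] a [ 0.0029 -0.0007  0.0001] | pos [552.7  -2.3 145.1] F [-0.19 -0.54 -1.21] w 11.2 t 9.55
```

View pics/s3.png

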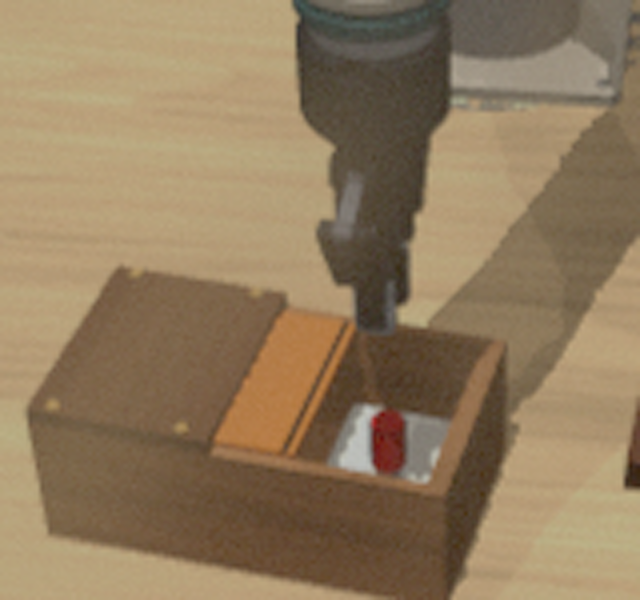

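The red bit stands in the hole, head top at crop (388,418) as predicted, and the lid edge runs from (350,325) to (290,452). Width symmetry suggests the lid's top rides high, at about z 88. I'll tap the bit's head lightly to confirm it's fully home.

Request:
{"name": "send_rows", "arguments": {
  "series": [
    {"ax": 0,"ay": 0,"az": 0,"dx": 0,"dy": -0.05,"dz": 2,"hand": 1},
    {"ax": 0,"ay": 0,"az": 0,"dx": 0,"dy": -0.05,"dz": 4.5,"hand": 1},
    {"ax": 0,"ay": 0,"az": 0,"dx": 0,"dy": -0.05,"dz": 6,"hand": 1},
    {"ax": 0,"ay": 0,"az": 0,"dx": 0,"dy": -0.05,"dz": 6.6,"hand": 1},
    {"ax": 0,"ay": 0,"az": 0,"dx": 0,"dy": -0.05,"dz": 6.9,"hand": 1},
    {"ax": 0,"ay": 0,"az": 0,"dx": 0,"dy": -0.05,"dz": 7.1,"hand": 1},
    {"ax": 0,"ay": 0,"az": 0,"dx": 0,"dy": -0.05,"dz": 7.2,"hand": 1},
    {"ax": 0,"ay": 0,"az": 0,"dx": 0,"dy": -0.05,"dz": 7.2,"hand": 1}
  ]
}}

```text
clock: 10.35
eef_pos: [551.6, -2.4, 72.3]
tool_rot: [3.141, -0.0, 1.436]
force: [0.1, 0.5, 1.3]
width: 0.1
gripper_force: 0.0
```

```bash
python3 m.py 551.9 -2.3 71 1.436
```

```text
d cm [0.011 0.027 0.128] a [ 0.0008 -0.0002 -0.0002] | pos [551.6  -2.4  72.3] F [0.1  0.51 1.28] w 0.1 t 10.35
```

The tips went down to z 72.3 with almost no force, so the bit's foot is below 8.3 mm: it's home. Moving over the lid at case (0, 12).

Request:
{"name": "send_rows", "arguments": {
  "series": [
    {"ax": 0,"ay": 0,"az": 0,"dx": 0,"dy": 0,"dz": -3,"hand": 1},
    {"ax": 0,"ay": 0,"az": 0,"dx": 0,"dy": 0,"dz": -4,"hand": 1},
    {"ax": 0,"ay": 0,"az": 0,"dx": -1.5,"dy": 0,"dz": -4,"hand": 1},
    {"ax": 0,"ay": 0,"az": 0,"dx": -3.5,"dy": 0,"dz": -4,"hand": 1},
    {"ax": 0,"ay": 0,"az": 0,"dx": -5,"dy": 0,"dz": -4,"hand": 1},
    {"ax": 0,"ay": 0,"az": 0,"dx": -5.5,"dy": 0,"dz": -3.5,"hand": 1},
    {"ax": 0,"ay": 0,"az": 0,"dx": -5.5,"dy": 0,"dz": -2.8,"hand": 1},
    {"ax": 0,"ay": 0,"az": 0,"dx": -5.5,"dy": 0,"dz": -2.6,"hand": 1},
    {"ax": 0,"ay": 0,"az": 0,"dx": -5.5,"dy": 0,"dz": -2.6,"hand": 1},
    {"ax": 0,"ay": 0,"az": 0,"dx": -5.5,"dy": 0,"dz": -2.6,"hand": 1}
  ]
}}

```text
clock: 11.35
eef_pos: [543.9, -56.0, 97.6]
tool_rot: [-3.141, -0.0, 1.437]
force: [0.6, -0.4, 0.4]
width: -0.1
gripper_force: 0.0
```

```bash
python3 m.py 544.8 -56.8 93 1.436
```

```text
d cm [-0.064  0.096  0.458] a [-0.0005 -0.0003  0.001 ] | pos [543.9 -56.   97.6] F [ 0.63 -0.39  0.39] w -0.1 t 11.35
```

Request:
{"name": "send_rows", "arguments": {
  "series": [
    {"ax": 0,"ay": 0,"az": 0,"dx": 0,"dy": 0.05,"dz": 0.15,"hand": 1},
    {"ax": 0,"ay": 0,"az": 0,"dx": 0,"dy": 0.05,"dz": 0.3,"hand": 1},
    {"ax": 0,"ay": 0,"az": 0,"dx": 0,"dy": 0.05,"dz": 0.4,"hand": 1},
    {"ax": 0,"ay": 0,"az": 0,"dx": 0,"dy": 0.05,"dz": 0.45,"hand": 1},
    {"ax": 0,"ay": 0,"az": 0,"dx": 0,"dy": 0.05,"dz": 0.48,"hand": 1},
    {"ax": 0,"ay": 0,"az": 0,"dx": 0,"dy": 0.05,"dz": 0.51,"hand": 1},
    {"ax": 0,"ay": 0,"az": 0,"dx": 0,"dy": 0.05,"dz": 0.54,"hand": 1},
    {"ax": 0,"ay": 0,"az": 0,"dx": 0,"dy": 0.05,"dz": 0.57,"hand": 1},
    {"ax": 0,"ay": 0,"az": 0,"dx": 0,"dy": 0.05,"dz": 0.6,"hand": 1}
  ]
}}

```text
clock: 12.25
eef_pos: [544.4, -57.0, 91.9]
tool_rot: [3.142, -0.0, 1.436]
force: [-1.1, 1.5, -0.1]
width: -0.0
gripper_force: 0.0
```

Request:
{"name": "send_rows", "arguments": {
  "series": [
    {"ax": 0,"ay": 0,"az": 0,"dx": 0,"dy": 0,"dz": 0.03,"hand": 1},
    {"ax": 0,"ay": 0,"az": 0,"dx": 0,"dy": 0,"dz": 0.06,"hand": 1},
    {"ax": 0,"ay": 0,"az": 0,"dx": 0,"dy": 0,"dz": 0.08,"hand": 1}
  ]
}}

```text
clock: 12.55
eef_pos: [544.4, -56.9, 91.1]
tool_rot: [-3.142, -0.0, 1.436]
force: [1.3, 0.3, -0.0]
width: -0.1
gripper_force: 0.0
```

Request:
{"name": "send_rows", "arguments": {
  "series": [
    {"ax": 0,"ay": 0,"az": 0,"dx": 0,"dy": 0,"dz": 0.03,"hand": 1},
    {"ax": 0,"ay": 0,"az": 0,"dx": 0,"dy": 0,"dz": 0.06,"hand": 1},
    {"ax": 0,"ay": 0,"az": 0,"dx": 0,"dy": 0,"dz": 0.09,"hand": 1}
  ]
}}

```text
clock: 12.85
eef_pos: [544.4, -57.0, 90.2]
tool_rot: [3.142, 0.0, 1.436]
force: [0.2, -0.4, 1.2]
width: -0.2
gripper_force: 0.0
```

Request:
{"name": "send_rows", "arguments": {
  "series": [
    {"ax": 0,"ay": 0,"az": 0,"dx": 0,"dy": 0,"dz": 0.03,"hand": 1},
    {"ax": 0,"ay": 0,"az": 0,"dx": 0,"dy": 0,"dz": 0.05,"hand": 1},
    {"ax": 0,"ay": 0,"az": 0,"dx": 0,"dy": 0,"dz": 0.06,"hand": 1}
  ]
}}

```text
clock: 13.15
eef_pos: [544.4, -57.0, 89.6]
tool_rot: [-3.142, 0.0, 1.436]
force: [-0.3, 0.4, 0.3]
width: 0.2
gripper_force: 0.0
```

Request:
{"name": "send_rows", "arguments": {
  "series": [
    {"ax": 0,"ay": 0,"az": 0,"dx": 0,"dy": 0,"dz": 0.02,"hand": 1},
    {"ax": 0,"ay": 0,"az": 0,"dx": 0,"dy": 0,"dz": 0.04,"hand": 1},
    {"ax": 0,"ay": 0,"az": 0,"dx": 0,"dy": 0,"dz": 0.05,"hand": 1}
  ]
}}

```text
clock: 13.45
eef_pos: [544.4, -57.0, 89.1]
tool_rot: [3.142, -0.0, 1.436]
force: [0.4, 0.5, -0.6]
width: 0.0
gripper_force: 0.0
```

```bash
python3 m.py 544.8 -56.8 89 1.436
```

```text
d cm [0.022 0.035 0.006] a [ 0.     -0.     -0.0003] | pos [544.4 -57.   89.1] F [ 0.4   0.49 -0.57] w 0.0 t 13.45
```

Request:
{"name": "send_rows", "arguments": {
  "series": [
    {"ax": 0,"ay": 0,"az": 0,"dx": 0,"dy": 0,"dz": 0.02,"hand": 1},
    {"ax": 0,"ay": 0,"az": 0,"dx": 0,"dy": 0,"dz": 0.04,"hand": 1},
    {"ax": 0,"ay": 0,"az": 0,"dx": 0,"dy": 0,"dz": 0.04,"hand": 1}
  ]
}}

```text
clock: 13.75
eef_pos: [544.4, -56.9, 88.7]
tool_rot: [-3.142, -0.0, 1.436]
force: [-1.0, -0.4, -0.0]
width: 0.2
gripper_force: 0.0
```

Request:
{"name": "send_rows", "arguments": {
  "series": [
    {"ax": 0,"ay": 0,"az": 0,"dx": 0,"dy": 0,"dz": 0.02,"hand": 1},
    {"ax": 0,"ay": 0,"az": 0,"dx": 0,"dy": 0,"dz": 0.04,"hand": 1},
    {"ax": 0,"ay": 0,"az": 0,"dx": 0,"dy": 0,"dz": 0.04,"hand": 1}
  ]
}}

```text
clock: 14.05
eef_pos: [544.4, -57.0, 88.4]
tool_rot: [3.142, -0.0, 1.436]
force: [-0.5, -0.1, 1.5]
width: 0.0
gripper_force: 0.5
```

Request:
{"name": "send_rows", "arguments": {
  "series": [
    {"ax": 0,"ay": 0,"az": 0,"dx": 0,"dy": 0,"dz": 0.02,"hand": 1},
    {"ax": 0,"ay": 0,"az": 0,"dx": 0,"dy": 0,"dz": 0.03,"hand": 1},
    {"ax": 0,"ay": 0,"az": 0,"dx": 0,"dy": 0,"dz": 0.03,"hand": 1}
  ]
}}

```text
clock: 14.35
eef_pos: [544.5, -57.0, 88.1]
tool_rot: [3.141, -0.0, 1.436]
force: [-0.3, 0.2, 2.7]
width: -0.1
gripper_force: 1.2
```

Contact at about z 88.3. Pressing on.

Request:
{"name": "send_rows", "arguments": {
  "series": [
    {"ax": 0,"ay": 0,"az": 0,"dx": 0,"dy": 0,"dz": 0.02,"hand": 1},
    {"ax": 0,"ay": 0,"az": 0,"dx": 0,"dy": 0,"dz": 0.03,"hand": 1},
    {"ax": 0,"ay": 0,"az": 0,"dx": 0,"dy": 0,"dz": 0.03,"hand": 1}
  ]
}}

```text
clock: 14.65
eef_pos: [544.4, -56.9, 87.8]
tool_rot: [3.142, -0.0, 1.436]
force: [0.2, -0.7, 2.9]
width: -0.0
gripper_force: 1.8
```

Request:
{"name": "send_rows", "arguments": {
  "series": [
    {"ax": 0,"ay": 0,"az": 0,"dx": 0,"dy": 0,"dz": 0.01,"hand": 1},
    {"ax": 0,"ay": 0,"az": 0,"dx": 0,"dy": 0,"dz": 0.02,"hand": 1},
    {"ax": 0,"ay": 0,"az": 0,"dx": 0,"dy": 0,"dz": 0.02,"hand": 1}
  ]
}}

```text
clock: 14.95
eef_pos: [544.5, -56.9, 87.6]
tool_rot: [3.141, -0.0, 1.436]
force: [-1.1, 0.3, 4.8]
width: 0.0
gripper_force: 2.3
```

Request:
{"name": "send_rows", "arguments": {
  "series": [
    {"ax": 0,"ay": 0,"az": 0,"dx": 0,"dy": 0,"dz": 0.02,"hand": 1},
    {"ax": 0,"ay": 0,"az": 0,"dx": 0,"dy": 0,"dz": 0.03,"hand": 1},
    {"ax": 0,"ay": 0,"az": 0,"dx": 0,"dy": 0,"dz": 0.03,"hand": 1}
  ]
}}

```text
clock: 15.25
eef_pos: [544.5, -56.9, 87.3]
tool_rot: [3.141, -0.0, 1.436]
force: [-1.2, 0.4, 6.2]
width: 0.2
gripper_force: 2.9
```

Request:
{"name": "send_rows", "arguments": {
  "series": [
    {"ax": 0,"ay": 0,"az": 0,"dx": 0,"dy": 0,"dz": 0.01,"hand": 1},
    {"ax": 0,"ay": 0,"az": 0,"dx": 0,"dy": 0,"dz": 0.02,"hand": 1},
    {"ax": 0,"ay": 0,"az": 0,"dx": 0,"dy": 0,"dz": 0.02,"hand": 1}
  ]
}}

```text
clock: 15.55
eef_pos: [544.5, -57.0, 87.2]
tool_rot: [3.141, -0.0, 1.436]
force: [-1.2, 0.3, 6.4]
width: -0.0
gripper_force: 3.2
```

Request:
{"name": "send_rows", "arguments": {
  "series": [
    {"ax": 0,"ay": 0,"az": 0,"dx": 0,"dy": 0,"dz": 0.02,"hand": 1},
    {"ax": 0,"ay": 0,"az": 0,"dx": 0,"dy": 0,"dz": 0.03,"hand": 1},
    {"ax": 0,"ay": 0,"az": 0,"dx": 0.1,"dy": 0,"dz": 0.03,"hand": 1},
    {"ax": 0,"ay": 0,"az": 0,"dx": 0.25,"dy": 0,"dz": 0.03,"hand": 1},
    {"ax": 0,"ay": 0,"az": 0,"dx": 0.4,"dy": 0,"dz": 0.03,"hand": 1},
    {"ax": 0,"ay": 0,"az": 0,"dx": 0.55,"dy": 0,"dz": 0.03,"hand": 1}
  ]
}}

```text
clock: 16.15
eef_pos: [545.0, -53.3, 87.0]
tool_rot: [3.141, 0.002, 1.435]
force: [-2.4, -2.4, 6.6]
width: -0.2
gripper_force: 3.4
```

```bash
python3 m.py 544.8 -56.8 87 1.436
python3 - <<'E'
from cell import *
import cv2,numpy as np
np.save("s4.npy",get_image("scene")["pixels"])
E
```

```text
d cm [-0.355  0.027  0.003] a [ 0.0006  0.0019 -0.0015] | pos [545.  -53.3  87. ] F [-2.36 -2.36  6.63] w -0.2 t 16.15
```

Request:
{"name": "send_rows", "arguments": {
  "series": [
    {"ax": 0,"ay": 0,"az": 0,"dx": 0.15,"dy": 0,"dz": 0.02,"hand": 1},
    {"ax": 0,"ay": 0,"az": 0,"dx": 0.3,"dy": 0,"dz": 0.03,"hand": 1},
    {"ax": 0,"ay": 0,"az": 0,"dx": 0.45,"dy": 0,"dz": 0.03,"hand": 1},
    {"ax": 0,"ay": 0,"az": 0,"dx": 0.6,"dy": 0,"dz": 0.03,"hand": 1},
    {"ax": 0,"ay": 0,"az": 0,"dx": 0.75,"dy": 0,"dz": 0.03,"hand": 1},
    {"ax": 0,"ay": 0,"az": 0,"dx": 0.9,"dy": 0,"dz": 0.03,"hand": 1}
  ]
}}

```text
clock: 16.8
eef_pos: [546.3, -44.3, 86.8]
tool_rot: [3.141, 0.002, 1.435]
force: [-2.2, -3.0, 7.9]
width: -0.1
gripper_force: 3.9
```

```bash
python3 m.py 544.8 -56.8 87 1.436
python3 - <<'E'
from cell import *
import cv2,numpy as np
a=get_image("scene")["pixels"];b=np.load("s3.npy")
o=np.hstack([cv2.resize(i[185:260,245:345,::-1],None,fx=4,fy=4,interpolation=cv2.INTER_CUBIC) for i in(b,a)])
cv2.imwrite("pics/s5.png",np.clip(255*(o/255.)**0.7,0,255).astype(np.uint8))
E
```

```text
d cm [-1.256  0.025 -0.017] a [ 0.0006  0.0019 -0.0015] | pos [546.3 -44.3  86.8] F [-2.16 -3.    7.86] w -0.1 t 16.8
```

View pics/s5.png

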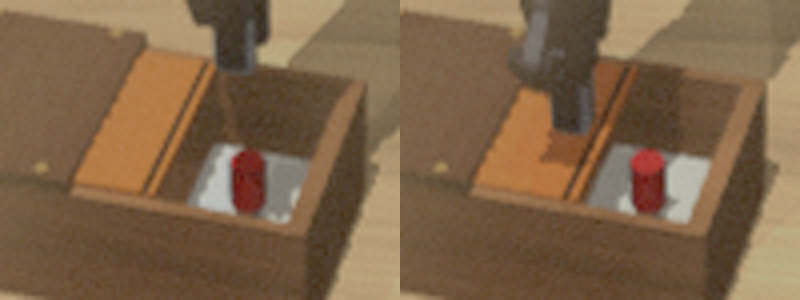

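The lid is following: its edge went from crop 150 to 178, about 13 mm. I'll continue at 2 mm per row.

Request:
{"name": "send_rows", "arguments": {
  "series": [
    {"ax": 0,"ay": 0,"az": 0,"dx": 0.2,"dy": 0,"dz": 0,"hand": 1},
    {"ax": 0,"ay": 0,"az": 0,"dx": 0.4,"dy": 0,"dz": 0,"hand": 1},
    {"ax": 0,"ay": 0,"az": 0,"dx": 0.6,"dy": 0,"dz": 0,"hand": 1},
    {"ax": 0,"ay": 0,"az": 0,"dx": 0.8,"dy": 0,"dz": 0,"hand": 1},
    {"ax": 0,"ay": 0,"az": 0,"dx": 1.0,"dy": 0,"dz": 0,"hand": 1},
    {"ax": 0,"ay": 0,"az": 0,"dx": 1.2,"dy": 0,"dz": 0,"hand": 1},
    {"ax": 0,"ay": 0,"az": 0,"dx": 1.4,"dy": 0,"dz": 0,"hand": 1},
    {"ax": 0,"ay": 0,"az": 0,"dx": 1.6,"dy": 0,"dz": 0,"hand": 1},
    {"ax": 0,"ay": 0,"az": 0,"dx": 1.8,"dy": 0,"dz": 0,"hand": 1},
    {"ax": 0,"ay": 0,"az": 0,"dx": 2.0,"dy": 0,"dz": 0,"hand": 1}
  ]
}}

```text
clock: 17.85
eef_pos: [549.0, -24.5, 86.8]
tool_rot: [3.141, 0.002, 1.435]
force: [-2.4, -0.9, 7.3]
width: -0.2
gripper_force: 3.8
```

Request:
{"name": "send_rows", "arguments": {
  "series": [
    {"ax": 0,"ay": 0,"az": 0,"dx": 0.2,"dy": 0,"dz": 0.01,"hand": 1},
    {"ax": 0,"ay": 0,"az": 0,"dx": 0.4,"dy": 0,"dz": 0.01,"hand": 1},
    {"ax": 0,"ay": 0,"az": 0,"dx": 0.6,"dy": 0,"dz": 0.01,"hand": 1},
    {"ax": 0,"ay": 0,"az": 0,"dx": 0.8,"dy": 0,"dz": 0.01,"hand": 1},
    {"ax": 0,"ay": 0,"az": 0,"dx": 1.0,"dy": 0,"dz": 0.01,"hand": 1},
    {"ax": 0,"ay": 0,"az": 0,"dx": 1.2,"dy": 0,"dz": 0.01,"hand": 1},
    {"ax": 0,"ay": 0,"az": 0,"dx": 1.4,"dy": 0,"dz": 0.01,"hand": 1},
    {"ax": 0,"ay": 0,"az": 0,"dx": 1.6,"dy": 0,"dz": 0.01,"hand": 1},
    {"ax": 0,"ay": 0,"az": 0,"dx": 1.8,"dy": 0,"dz": 0.01,"hand": 1},
    {"ax": 0,"ay": 0,"az": 0,"dx": 2.0,"dy": 0,"dz": 0.01,"hand": 1}
  ]
}}

```text
clock: 18.85
eef_pos: [551.8, -4.7, 86.8]
tool_rot: [3.141, 0.002, 1.435]
force: [-1.7, -2.6, 7.3]
width: -0.1
gripper_force: 4.0
```

```bash
python3 m.py 544.8 -56.8 87 1.436
python3 - <<'E'
from cell import *
import cv2,numpy as np
a=get_image("scene")["pixels"];b=get_image("top")["pixels"]
o=np.hstack([cv2.resize(i,(400,300),interpolation=cv2.INTER_CUBIC) for i in(a[185:260,245:345,::-1],b[200:275,310:410,::-1])])
cv2.imwrite("pics/s6.png",np.clip(255*(o/255.)**0.7,0,255).astype(np.uint8))
E
```

```text
d cm [-5.262  0.013 -0.015] a [ 0.0009  0.0018 -0.0014] | pos [551.8  -4.7  86.8] F [-1.65 -2.57  7.31] w -0.1 t 18.85
```

View pics/s6.png

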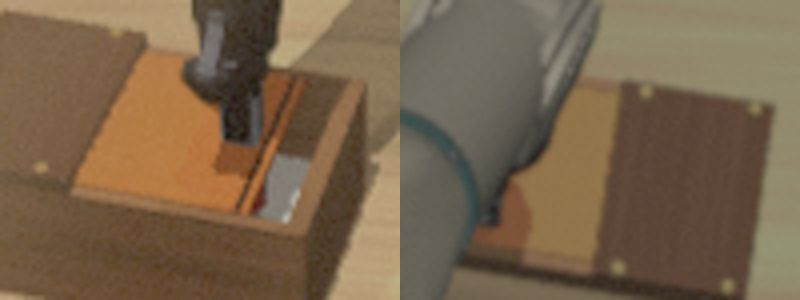

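The lid still follows without slip, its edge now at crop about (245,212) in the scene half and roughly 24 mm left to close. I'll drag 18 mm more, then go slowly.

Request:
{"name": "send_rows", "arguments": {
  "series": [
    {"ax": 0,"ay": 0,"az": 0,"dx": 0.2,"dy": 0,"dz": 0.01,"hand": 1},
    {"ax": 0,"ay": 0,"az": 0,"dx": 0.4,"dy": 0,"dz": 0.01,"hand": 1},
    {"ax": 0,"ay": 0,"az": 0,"dx": 0.6,"dy": 0,"dz": 0.01,"hand": 1},
    {"ax": 0,"ay": 0,"az": 0,"dx": 0.8,"dy": 0,"dz": 0.01,"hand": 1},
    {"ax": 0,"ay": 0,"az": 0,"dx": 1.0,"dy": 0,"dz": 0.01,"hand": 1},
    {"ax": 0,"ay": 0,"az": 0,"dx": 1.2,"dy": 0,"dz": 0.01,"hand": 1},
    {"ax": 0,"ay": 0,"az": 0,"dx": 1.4,"dy": 0,"dz": 0.01,"hand": 1},
    {"ax": 0,"ay": 0,"az": 0,"dx": 1.6,"dy": 0,"dz": 0.01,"hand": 1},
    {"ax": 0,"ay": 0,"az": 0,"dx": 1.8,"dy": 0,"dz": 0.01,"hand": 1}
  ]
}}

```text
clock: 19.85
eef_pos: [554.3, 13.2, 86.7]
tool_rot: [3.141, 0.002, 1.435]
force: [-1.1, -2.6, 8.7]
width: -0.3
gripper_force: 4.1
```

Request:
{"name": "send_rows", "arguments": {
  "series": [
    {"ax": 0,"ay": 0,"az": 0,"dx": 0.05,"dy": 0,"dz": 0,"hand": 1},
    {"ax": 0,"ay": 0,"az": 0,"dx": 0.1,"dy": 0,"dz": 0,"hand": 1},
    {"ax": 0,"ay": 0,"az": 0,"dx": 0.15,"dy": 0,"dz": 0,"hand": 1},
    {"ax": 0,"ay": 0,"az": 0,"dx": 0.2,"dy": 0,"dz": 0,"hand": 1},
    {"ax": 0,"ay": 0,"az": 0,"dx": 0.25,"dy": 0,"dz": 0,"hand": 1},
    {"ax": 0,"ay": 0,"az": 0,"dx": 0.3,"dy": 0,"dz": 0,"hand": 1}
  ]
}}

```text
clock: 20.45
eef_pos: [554.7, 16.1, 86.7]
tool_rot: [3.141, 0.002, 1.435]
force: [-2.3, -3.2, 8.3]
width: -0.1
gripper_force: 4.1
```

Request:
{"name": "send_rows", "arguments": {
  "series": [
    {"ax": 0,"ay": 0,"az": 0,"dx": 0.05,"dy": 0,"dz": 0,"hand": 1},
    {"ax": 0,"ay": 0,"az": 0,"dx": 0.1,"dy": 0,"dz": 0,"hand": 1},
    {"ax": 0,"ay": 0,"az": 0,"dx": 0.15,"dy": 0,"dz": 0,"hand": 1}
  ]
}}

```text
clock: 20.75
eef_pos: [554.9, 17.2, 86.7]
tool_rot: [3.141, 0.002, 1.434]
force: [-2.2, -4.9, 8.2]
width: 0.1
gripper_force: 4.1
```

Request:
{"name": "send_rows", "arguments": {
  "series": [
    {"ax": 0,"ay": 0,"az": 0,"dx": 0.05,"dy": 0,"dz": 0,"hand": 1},
    {"ax": 0,"ay": 0,"az": 0,"dx": 0.1,"dy": 0,"dz": 0,"hand": 1},
    {"ax": 0,"ay": 0,"az": 0,"dx": 0.15,"dy": 0,"dz": 0,"hand": 1}
  ]
}}

```text
clock: 21.05
eef_pos: [555.0, 17.6, 86.7]
tool_rot: [3.14, 0.003, 1.434]
force: [-2.5, -6.0, 8.2]
width: -0.1
gripper_force: 4.0
```

Request:
{"name": "send_rows", "arguments": {
  "series": [
    {"ax": 0,"ay": 0,"az": 0,"dx": 0.05,"dy": 0,"dz": 0,"hand": 1},
    {"ax": 0,"ay": 0,"az": 0,"dx": 0.1,"dy": 0,"dz": 0,"hand": 1}
  ]
}}

```text
clock: 21.25
eef_pos: [555.3, 18.5, 86.7]
tool_rot: [3.14, 0.004, 1.434]
force: [-1.7, -5.3, 7.5]
width: 0.4
gripper_force: 3.9
```

The drag force doubled to 6 N and the tip then slipped, so the lid has reached the stop. I'll lift off and look.

Request:
{"name": "send_rows", "arguments": {
  "series": [
    {"ax": 0,"ay": 0,"az": 0,"dx": 0,"dy": 0,"dz": -0.1,"hand": 1},
    {"ax": 0,"ay": 0,"az": 0,"dx": 0,"dy": 0,"dz": -0.6,"hand": 1},
    {"ax": 0,"ay": 0,"az": 0,"dx": 0,"dy": 0,"dz": -4,"hand": 1},
    {"ax": 0,"ay": 0,"az": 0,"dx": 0,"dy": 0,"dz": -8,"hand": 1},
    {"ax": 0,"ay": 0,"az": 0,"dx": 0,"dy": 0,"dz": -13,"hand": 1},
    {"ax": 0,"ay": 0,"az": 0,"dx": 0,"dy": 0,"dz": -13,"hand": 1},
    {"ax": 0,"ay": 0,"az": 0,"dx": 0,"dy": 0,"dz": -13,"hand": 1}
  ]
}}

```text
clock: 21.95
eef_pos: [555.6, 22.6, 217.2]
tool_rot: [3.14, -0.001, 1.437]
force: [-0.8, 0.6, -0.9]
width: 0.1
gripper_force: 0.0
```

Run:
```python
from cell import *
import cv2,numpy as np
a=get_image("scene")["pixels"]
o=cv2.resize(a[185:260,260:340,::-1],None,fx=8,fy=8,interpolation=cv2.INTER_CUBIC)
cv2.imwrite("pics/s7.png",np.clip(255*(o/255.)**0.7,0,255).astype(np.uint8))
```

```text
(no output)
```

View pics/s7.png

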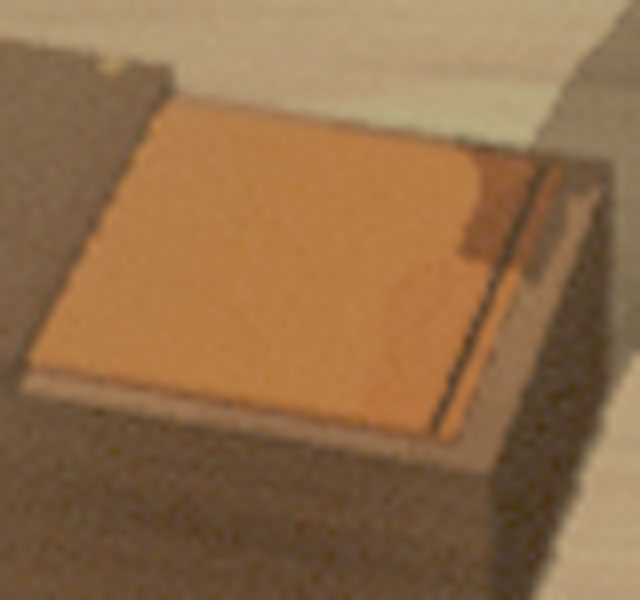

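The picture shows the lid's leading edge, from (560,170) to (455,435), flush against the end wall with no gap. Handing in.

```bash
python3 -c "from cell import *;print(finish_job())"
```

```text
the job is handed in; nothing more can be done
None
```

The red bit is in the case hole and the lid is shut against its stop. The highest force I read on the lid was about 10.5 N in all (8.7 N pressing). I handed the job in at about 22 s; no verdict came back.

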